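Turn a filter wheel over in its flip nest

ROBOT

A 6-joint arm with a two-finger parallel gripper is mounted at the origin on a cart in front of the work surface, level with it; the furniture and walls round the work are solid. World frame = base frame: x ahead of the robot, y to its left, z up, the work surface at z = 0. Lengths are in m, angles in degrees, forces in N, time in s.
With the tool pointing down it reaches from about 0.3 to 0.75 m from the base axis. Payload 8.5 kg.
Tool frame: the origin (TCP) lies between the finger pads; the fingertips stand 17 mm ahead of it and the grasp point (between the pads) lies 2 mm behind it (env.tip_reach is the distance from the TCP to the fingertips, in m); z points along the fingers, y is the line along which they close (so a half turn about z gives the same grasp; the last joint's range is limited). The gripper opens to 85 mm and grips with 20 to 120 N. Pads are 22 mm wide; open, the fingers measure 114 mm over their backs; the gripper's body (76 mm by 85 mm) begins 54 mm behind the grasp point. The pads swing forward as they close: fully open they stand 13 mm farther back than shut.
Start: joints at [65.014, 21.807, 74.336, -0, 83.858, -12.336], TCP at [0.12, 0.537, 0.248] pointing down, gripper open.
Joint ranges: [-178.18, 178.18], [-50.72, 133.34], [12.68, 142.11], [-81.47, 261.47], [9.98, 163.14], [-165.26, 165.26]. Speed limits (degrees/s): [136.94, 136.94, 180, 180, 180, 180].

INTERFACE

Orientations are given as a 3x3 rotation matrix whose columns are the frame's x, y, z axes.
In Python, from rig import env, viewer gives the robot as it stands.
- The arm moves only by the tool move_arm, never from a script. Its argument "motion" is a list of rows, each a list of 2 entries, a list of its own where there are three numbers: the shift along the tool's x, y, z normalised to -1 to 1, where 1 is 50 mm, then the turn, a rotation vector about the tool's x, y, z normalised to -1 to 1, where 1 is 8 degrees. A call has 1 to 20 rows; each row shifts and turns the commanded pose from where the row before left it, along the tool's axes as they then stand; what a row does not reach is not made up. A row lasts 1/10 s, in which the tool goes at most 50 mm and 8.59 degrees, less where a joint would pass 70% of its speed; a pose out of reach is approached as far as the arm can. A call with a number of a shift or a turn outside -1 to 1 is refused whole. A call with a gripper value outside its range is refused whole. "claw" is the closure, from 0 (fully open) to 1 (shut), set as the call begins (left out, the last holds). The fingers move at their own pace and stop on an object; "force" is the grip in N (left out, the last holds). Time passes only in rows, so rows that do not move let the fingers close. It gives the time, the measured TCP pose, the force, the opening and the grip force at its end, in the units of the state.
- env.observe(): the state, without advancing time (a new reading comes with each control period).
- viewer.get_image(name): name is "scene" or "top"; returns a dict with "frame" (480x640x3 uint8, red, green, blue), "depth" (480x640 float32, m along the optical axis (not along the pixel's ray), 0 where there is no reading), "fx", "fy", "cx", "cy" (pixels), "eye" and "attitude" of the camera in the world. Camera axes: x right, y up, looking along -z (the intrinsics and any distortion apply to the point x, -y, -z); pixel columns grow to the right and rows downward; lengths in m; the calibration is good to about 2 mm. A picture is of the moment at which its call begins.
- env.close_job(): hands the job in; it is judged then, once.
The state is a dict: "time_s": time; "q": joint angles; "qvel": joint speeds; "joint_efforts": joint torques, N m; "position": TCP position; "tool_rot": TCP orientation; "ft_force": force on the tool from outside, world axes, zero at the start; "wrist_torque": the same for the moment, N m; "grip_width": finger opening in m; "gripper_force": force on a finger pad.
Only numpy, scipy, OpenCV 4.12 (cv2) and the standard library are available. Lean on these libraries where they do the work, as an engineer would, in place of code of your own. Each camera call takes 0.05 s, during which the arm holds its last target. There are 200 camera calls.

TASK

The photometer's filter wheel lies hub up in one frame of the hinged flip nest, and its back has to be inspected; its filters must not be touched. Swing the empty frame right over onto the wheel, push the bolt fully home to lock the two frames together, turn the locked pair over to the other side, then push the bolt fully back and swing the now empty frame home, so that the wheel lies hub down in the other frame and both frames lie flat and open. Lower each frame by its handle rather than letting it drop, keep the wheel in its nest and the robot off it, and leave the other things on the bench where they are.

Things in the scene. Friction and masses are not known exactly. Their poses are not given: they have to be found in the camera images.
- flip_base: Fixed base of the flip nest: aluminium plate 150 x 206 x 8 mm on the bench with two ears (57 mm tall) that carry one pivot. Origin: centre of its underside, at bench height. x axis along the pivot, pointing away from the robot; y to the left; yaw varies. The pivot is 45 mm above the origin. Frame A lies to the left (+y) and holds the wheel at the start, frame B to the right, empty.
- filter_wheel: Loose filter wheel: dark disc 76 mm in diameter, 10 mm thick, with eight small round filters and, on one face, a plain hub boss 22 mm in diameter, 9 mm high. Origin: centre of the face without hub; z points out of the hub side (up at the start, down when turned over). 0.1 to 0.2 kg, 1.5 mm of play in the nests. The robot must not touch it.
- wheel_centre (a point): Centre of the wheel's 10 mm thick disc.
- frame_a (a joint): Angle of frame A (holds the wheel at the start), rad: 0 = flat on its left posts, 1.57 = upright, 3.14 = swung right over to the right, face down on frame B. Swings freely and falls if let go part way (0.3 kg).
- frame_b (a joint): Angle of frame B (empty at the start), rad: 0 = flat on its right posts, 1.57 = upright, 3.14 = swung right over to the left, face down on frame A. Swings freely, 0.3 kg. With the pair locked, frame_a + frame_b = 3.14.
- bail_a (a point): Middle of frame A's handle bar: round steel bar 9 mm thick, 51 mm long, parallel to the pivot and 149 mm from it, in the pivot plane (45 mm above the bench when flat on either side), 31 mm from mid-pivot toward the robot (-x of the base). A 35 mm gap to the frame's edge takes a finger. The bar can turn between the pads, so the hand may point down all through the swing.
- bail_b (a point): Middle of frame B's handle bar, made like that of frame A: 149 mm from the pivot, in the pivot plane, but 31 mm from mid-pivot away from the robot (+x of the base). With the frames closed the two handles lie side by side.
- bolt (a joint): Slide bolt on the robot-side end of frame B, m: 0 = fully drawn back (toward the pivot), 0.024 = fully home (away from the pivot), its pin then passing through the keeper on the end of frame A if the frames are closed. Starts at 0 to 0.005. Stays where it is left; sliding it takes about 1.5 N.
- bolt_knob (a point): Middle of the bolt's knob: dark round peg 13 mm in diameter, 27 mm long, sticking out toward the robot from the end of frame B, parallel to the pivot and in the pivot plane (45 mm above the bench with frame B flat or closed), 94 mm from mid-pivot (-x of the base) and 52 (drawn) to 76 mm (home) from the pivot. Push it from either side with closed fingertips.
- nest_a (a point): Centre of frame A's nest, 61.5 mm from the pivot, in the pivot plane. Each frame is a plate 124 mm along the pivot, from 14 to 109 mm away from it; flat, it spans 33 to 43.5 mm above the bench on rubber-topped posts. Its nest, 79 mm wide and 4 mm deep, surrounds a 62 mm through hole. Closed on one another the frames are a 24 mm thick sandwich (33 to 57 mm high).
- nest_b (a point): Centre of frame B's nest, made like that of frame A: 61.5 mm from the pivot, in the pivot plane (45 mm above the bench when flat).
- reagent_bottle_0: Bystander: white square reagent bottle with a cap, 35 x 58 x 78 mm, standing behind the nest. Origin: centre of its underside. Beside it stands a fixed monitor, 500 mm wide; its screen hangs 140 to 450 mm above the bench, 160 to 190 mm behind the middle of the nest's pivot: keep the arm clear of it.
- calibrator_vial_0: Bystander: small brown vial, 22 mm wide, 45 mm tall, to the left of the nest. Origin: centre of its underside.
- calibrator_vial_1: Bystander: small brown vial, 22 mm wide, 45 mm tall, beside the other one. Origin: centre of its underside.
- label_roll: Bystander: roll of labels, 58 mm wide, 28 mm tall, lying left of the nest. Origin: centre of its underside.
- screwdriver: Bystander: screwdriver, 160 mm long, 24 mm thick, lying left of the nest. Origin: below its middle.
- reagent_bottle_1: Bystander: brown square reagent bottle with a cap, 35 x 58 x 78 mm, standing behind the nest. Origin: centre of its underside.
Not all that is in view belongs to the job. What is shaped like the filter_wheel but pink is not meant.

How it is judged (in metres and radians):
On the way, in this order (a step that is already met when the one before it is completed fails the run):
1. the empty frame B lies closed on frame A over the wheel (value of joint frame_b above 3.05 rad and value of joint frame_a below 0.08 rad), for 0.2 s.
2. the bolt is home with the frames closed (all of step 1 and value of joint bolt above 0.019 m), for 0.2 s.
3. the bolted pair lies turned over on the right, the wheel hub down in it (value of joint bolt above 0.019 m and value of joint frame_a above 3.05 rad and value of joint frame_b below 0.08 rad and angle between filter_wheel's own z axis and vertical above 3 rad), for 0.2 s.
4. the bolt is drawn back while the pair still lies closed (value of joint bolt below 0.006 m and value of joint frame_a above 3.05 rad and value of joint frame_b below 0.08 rad), for 0.2 s.
At the end, for the whole second after the job is handed in: Both frames lie flat and open (within 0.08 rad), the bolt is drawn back (within 6 mm), and the wheel lies at rest hub down, level within 0.09 rad, in frame B's nest (its centre within 5 mm of the nest's) (value of joint each of frame_a, frame_b below 0.08 rad and value of joint bolt below 0.006 m and angle between filter_wheel's own z axis and vertical above 3.05 rad and distance between wheel_centre and nest_b below 0.005 m and linear speed of filter_wheel below 0.02 m/s); the robot touches nothing.
It fails at once if the robot touches the filter wheel (contact force between filter_wheel and the fingers above 0.3 N or contact force between filter_wheel and the arm above 0.3 N).
It fails at once if the wheel falls out of the nest (height (world z) of wheel_centre below 0.03 m).
It fails at once if a frame is let drop (turns faster than 6 rad/s) (velocity of joint any of frame_a, frame_b above 6 rad/s or velocity of joint any of frame_a, frame_b below -6 rad/s).
It fails at once if a bystander is moved by more than 20 mm (distance of any of reagent_bottle_0, calibrator_vial_0, calibrator_vial_1, label_roll, screwdriver, reagent_bottle_1 from where it was at the start of the episode above 0.02 m).
It also fails if it takes over 72 s, if anything falls off the work surface, if the arm or the gripper's body presses on something with over 40 N, if the wrist force passes 120 N, or if a joint passes its speed limit or range.

## Working session

There is one attempt and no reset: what is moved stays moved. The work goes in short steps, Python scripts to look and compute and a tool call to move; the robot and the scene stay as the last step left them, time stands still between calls to the robot, and variables do not carry over. Pictures are saved under pics/ and viewed, at most 10 in all, crops included, and the job is handed in when it is done.

Besides the shell and the picture viewer there is one more tool, called after "Emit:" by a JSON object that holds its "api" and its "payload". move_arm: Moves the arm, as the interface text tells. Scaled input: -1 to 1 covers 50 mm each way for a shift and 8 degrees each way for a turn. Its arguments: {"type":"object","properties":{"motion":{"type":"array","items":{"type":"array"}},"claw":{"type":"number"},"force":{"type":"number"}},"required":["motion"]}

```bash
mkdir -p pics; ls; python3 - <<'E'
from rig import env, viewer
import cv2, pickle, numpy as np
for n in("scene","top"):
    d=viewer.get_image(n); pickle.dump(d,open(f"pics/{n}0.pkl","wb")); cv2.imwrite(f"pics/{n}0.png",d["frame"][:,:,::-1])
    print(n,d["fx"],d["cx"],d["cy"],d["eye"],d["attitude"], [k for k in d])
s=env.observe(); print(s["position"],s["tool_rot"],s["grip_width"],env.tip_reach)
E
```

```text
pics
scene 469.5639213006231 326.2038693511547 236.11371932306997 [0.20809889 0.78590787 0.57932237] [[-0.88653811  0.25080177 -0.38877841]
 [-0.46265278 -0.48350287  0.74308639]
 [-0.0016081   0.83864381  0.54467786]] ['frame', 'depth', 'fx', 'fy', 'cx', 'cy', 'eye', 'attitude']
top 483.91399266536746 311.9243153797711 247.5952648695197 [0.50956466 0.0486675  1.02466434] [[-0.0018497   0.99412397 -0.10823171]
 [-0.99997449 -0.00258552 -0.00665862]
 [-0.00689933  0.10821663  0.9941034 ]] ['frame', 'depth', 'fx', 'fy', 'cx', 'cy', 'eye', 'attitude']
[0.12036148 0.53642756 0.24778184] [[-9.75721566e-01  2.19014010e-01 -5.37297222e-04]
 [ 2.19014507e-01  9.75720891e-01 -1.17821258e-03]
 [ 2.66207063e-04 -1.26728331e-03 -9.99999162e-01]] 0.08554437376909052 0.017
```

View pics/top0.png

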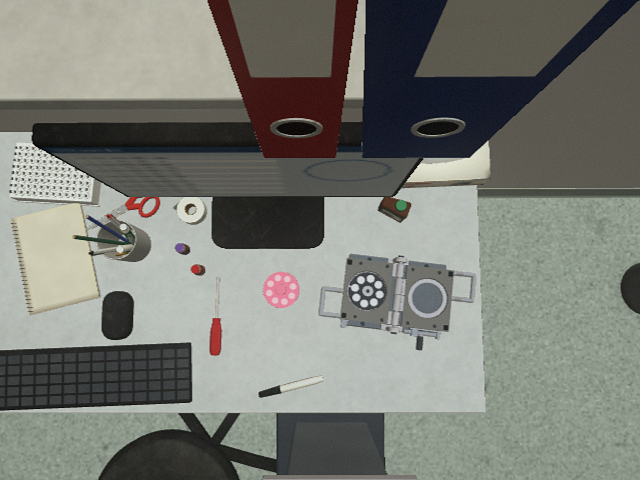

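View pics/scene0.png

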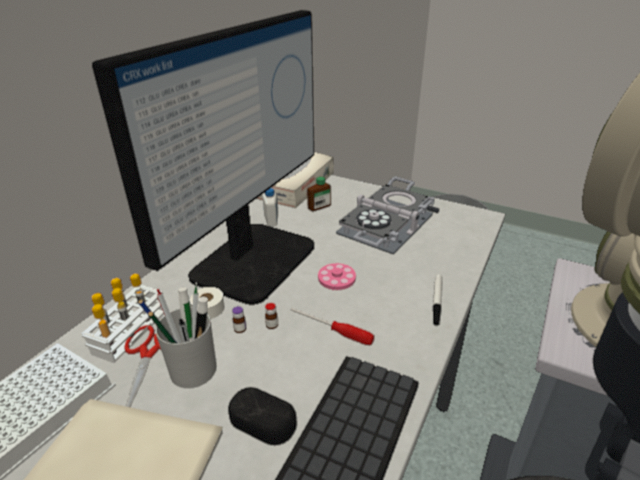

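Top view: the wheel candidates are the dark wheel at about (368,291), lying in the left frame of the nest, and the pink look-alike at (281,290). I choose the dark one. Handle A is at about (330,302), handle B at (463,287), and the bolt knob at (419,343). I'll check this in a close crop.

```bash
cat > h.py <<'E'
import numpy as np, pickle
def ray(d,u,v,z):
    R=np.array(d["attitude"]);e=np.array(d["eye"])
    w=R@np.array([(u-d["cx"])/d["fx"],-(v-d["cy"])/d["fy"],-1.])
    return e+w*(z-e[2])/w[2]
def proj(d,p):
    R=np.array(d["attitude"]);c=R.T@(np.array(p)-d["eye"])
    return d["cx"]+d["fx"]*c[0]/-c[2], d["cy"]-d["fy"]*c[1]/-c[2]
E
python3 - <<'E'
import cv2,pickle,numpy as np
from h import *
d=pickle.load(open("pics/top0.pkl","rb"))
c=d["frame"][235:365,310:485,::-1]
cv2.imwrite("pics/crop.png",cv2.resize(c,None,fx=4.5,fy=4.5,interpolation=cv2.INTER_CUBIC))
for n,u,v in(("A",322,302.5),("B",472,287),("knob",419.5,343),("nestA",368,291)): print(n,ray(d,u,v,.045))
E
```

```text
A [0.50508761 0.03516888 0.045     ]
B [ 0.53555634 -0.26702069  0.045     ]
knob [ 0.42462606 -0.1585697   0.045     ]
nestA [ 0.5279459  -0.05761228  0.045     ]
```

View pics/crop.png

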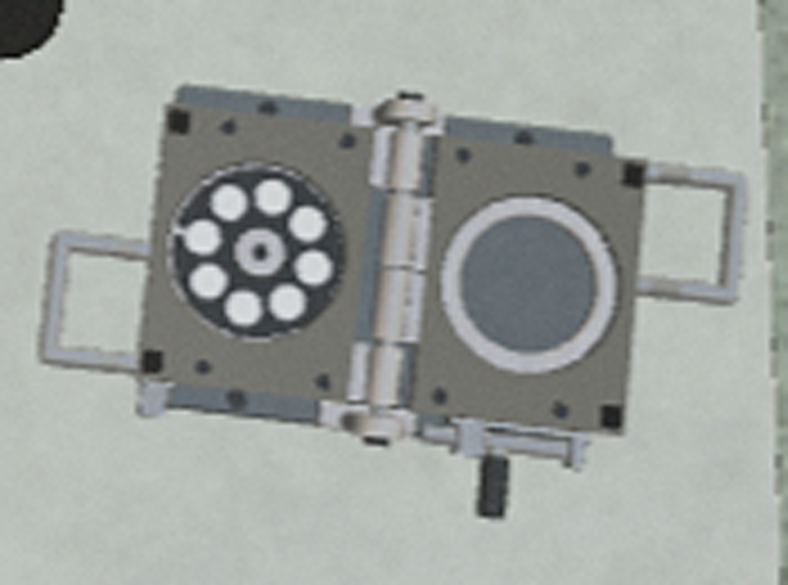

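The crop confirms the dark wheel with its hub up in the left frame. The handle bars are at crop (51,299) and (736,236), the nest B ring at (529,285), and the knob at (492,487), which means the bolt is drawn. Next I'll fit the base pose.

```bash
python3 - <<'E'
import pickle,numpy as np
from scipy.optimize import least_squares
from h import *
d=pickle.load(open("pics/top0.pkl","rb"))
P=[((51.5,299),(-.031,.149),.045),((736,236),(.031,-.149),.045),((258,251),(0,.0615),.0495),((529,285),(0,-.0615),.0425)]
W=[ray(d,310+(c[0]+.5)/4.5-.5,235+(c[1]+.5)/4.5-.5,z)[:2] for c,b,z in P]
def T(q,b): c,s=np.cos(q[2]),np.sin(q[2]); return np.array([q[0]+c*b[0]-s*b[1],q[1]+s*b[0]+c*b[1]])
r=least_squares(lambda q:np.ravel([T(q,p[1])-w for p,w in zip(P,W)]),[.52,-.12,0])
q=r.x; print(q,np.degrees(q[2]),(r.fun*1e3).round(1))
k=ray(d,310+492/4.5,235+487/4.5,.045)[:2]-q[:2]; c,s=np.cos(q[2]),np.sin(q[2]); print("knob base",c*k[0]+s*k[1],-s*k[0]+c*k[1])
for n,b in(("A",(-.031,.149)),("B",(.031,-.149))): print(n,T(q,b))
# second view check
d2=pickle.load(open("pics/scene0.pkl","rb"))
for b in((-.031,.149),(.031,-.149),(-.094,-.055)):print(proj(d2,[*T(q,b),.045]))
print(np.array([[c,s],[s,-c]]))
E
```

```text
[ 0.52157995 -0.1160427  -0.11699306] -6.70320843517288 [ 0.2 -1.5 -0.5  1.7 -0.3  0.1  0.6 -0.3]
knob base -0.09179930313663787 -0.053263960104027404
A [0.50818409 0.03555727]
B [ 0.53497581 -0.26764267]
(np.float64(366.08063502603784), np.float64(241.0014204218687))
(np.float64(403.8126032913931), np.float64(180.0982082484652))
(np.float64(434.7393671263363), np.float64(208.77467965071946))
[[ 0.99316411 -0.11672635]
 [-0.11672635 -0.99316411]]
```

Emit:
{"api": "move_arm", "payload": {"motion": [[[0,0,0],[0,0,-0.744]],[[-0.53,-0.79,0],[0,0,0]],[[-0.53,-0.79,0],[0,0,0]],[[-0.53,-0.79,0],[0,0,0]],[[-0.53,-0.79,0],[0,0,0]],[[-0.53,-0.79,0],[0,0,0]],[[-0.53,-0.79,0],[0,0,0]],[[-0.53,-0.79,0],[0,0,0]],[[-0.53,-0.79,0],[0,0,0]],[[-0.53,-0.79,0],[0,0,0]],[[-0.53,-0.79,0],[0,0,0]],[[-0.53,-0.79,0],[0,0,0]],[[-0.53,-0.79,0],[0,0,0]],[[-0.53,-0.79,0],[0,0,0]],[[-0.53,-0.79,0],[0,0,0]],[[-0.53,-0.79,0],[0,0,0]],[[-0.53,-0.79,0],[0,0,0]],[[-0.53,-0.79,0],[0,0,0]],[[-0.53,-0.79,0],[0,0,0]],[[-0.53,-0.79,0],[0,0,0]]], "claw": 0.65, "force": 30}}

```text
time_s: 2.1
position: [0.5334, -0.2693, 0.2479]
tool_rot: [[-0.993, 0.117, -0.001], [0.117, 0.993, 0.001], [0.001, 0.0, -1.0]]
ft_force: [0.6, 0.2, -0.1]
grip_width: 0.03
gripper_force: 0.0
```

```bash
cat >> h.py <<'E'
Q=np.array([0.52158,-0.11604,-0.117])
def st(q=Q):
    from rig import env
    s=env.observe();c,n=np.cos(q[2]),np.sin(q[2]);k=s["position"][:2]-q[:2];R=np.array(s["tool_rot"])
    B=np.array([[c,-n,0],[n,c,0],[0,0,1]])
    print("t",round(s["time_s"],2),"base mm",((c*k[0]+n*k[1])*1e3).round(1),((-n*k[0]+c*k[1])*1e3).round(1),"z",(s["position"][2]*1e3).round(1),"F(base)",(B.T@s["ft_force"]).round(1),"w",round(s["grip_width"]*1e3,1),"gf",np.round(s["gripper_force"],1),"Rb",(B.T@R).round(3).tolist())
E
python3 -c "from h import *;st()"
```

```text
t 2.1 base mm 29.7 -150.8 z 247.9 F(base) [ 0.6  0.2 -0.1] w 30.0 gf 0.0 Rb [[-1.0, 0.0, -0.001], [0.0, 1.0, 0.0], [0.001, 0.0, -1.0]]
```

Emit:
{"api": "move_arm", "payload": {"motion": [[[-0.02,0.036,0.5],[0,0,0]],[[0,0,0.5],[0,0,0]],[[0,0,0.5],[0,0,0]],[[0,0,0.5],[0,0,0]],[[0,0,0.5],[0,0,0]],[[0,0,0.5],[0,0,0]],[[0,0,0.5],[0,0,0]],[[0,0,0.4],[0,0,0]],[[0,0,0.2],[0,0,0]],[[0,0,0],[0,0,0]]]}}

```text
time_s: 3.1
position: [0.5337, -0.2655, 0.0421]
tool_rot: [[-0.993, 0.117, -0.002], [0.117, 0.993, 0.002], [0.002, 0.001, -1.0]]
ft_force: [0.4, 0.5, 0.4]
grip_width: 0.0299
gripper_force: 0.0
```

Emit:
{"api": "move_arm", "payload": {"motion": [[[0,0,0],[0,0,0]],[[0,0,0],[0,0,0]],[[0,0,0],[0,0,0]],[[0,0,0],[0,0,0]],[[0,0,0],[0,0,0]]], "claw": 1}}

```text
time_s: 3.6
position: [0.5345, -0.2672, 0.0446]
tool_rot: [[-0.993, 0.117, 0.002], [0.117, 0.993, -0.003], [-0.002, -0.003, -1.0]]
ft_force: [-0.7, -6.5, -1.1]
grip_width: 0.0077
gripper_force: 29.2
```

```bash
python3 -c "
from h import *;st()
a=np.radians(np.arange(0,181,6));y=-149*np.cos(a);z=149*np.sin(a)
print([(round(float(p),2),round(float(-r),2)) for p,r in zip(np.diff(y)/50,np.diff(z)/50)])"
```

```text
t 3.6 base mm 30.5 -148.6 z 44.6 F(base) [ 0.1 -6.5 -1.1] w 7.7 gf 29.2 Rb [[-1.0, 0.0, 0.002], [0.0, 1.0, -0.003], [-0.002, -0.003, -1.0]]
[(0.02, -0.31), (0.05, -0.31), (0.08, -0.3), (0.11, -0.29), (0.14, -0.28), (0.17, -0.26), (0.2, -0.24), (0.22, -0.22), (0.24, -0.2), (0.26, -0.17), (0.28, -0.14), (0.29, -0.11), (0.3, -0.08), (0.31, -0.05), (0.31, -0.02), (0.31, 0.02), (0.31, 0.05), (0.3, 0.08), (0.29, 0.11), (0.28, 0.14), (0.26, 0.17), (0.24, 0.2), (0.22, 0.22), (0.2, 0.24), (0.17, 0.26), (0.14, 0.28), (0.11, 0.29), (0.08, 0.3), (0.05, 0.31), (0.02, 0.31)]
```

Emit:
{"api": "move_arm", "payload": {"motion": [[[0,0.02,-0.31],[0,0,0]],[[0,0.05,-0.31],[0,0,0]],[[0,0.08,-0.3],[0,0,0]],[[0,0.11,-0.29],[0,0,0]],[[0,0.14,-0.28],[0,0,0]],[[0,0.17,-0.26],[0,0,0]],[[0,0.2,-0.24],[0,0,0]],[[0,0.22,-0.22],[0,0,0]],[[0,0.24,-0.2],[0,0,0]],[[0,0.26,-0.17],[0,0,0]],[[0,0.28,-0.14],[0,0,0]],[[0,0.29,-0.11],[0,0,0]],[[0,0.3,-0.08],[0,0,0]],[[0,0.31,-0.05],[0,0,0]],[[0,0.31,-0.02],[0,0,0]]]}}

```text
time_s: 5.1
position: [0.5524, -0.1177, 0.1944]
tool_rot: [[-0.993, 0.117, 0.005], [0.117, 0.993, -0.002], [-0.005, -0.002, -1.0]]
ft_force: [4.6, -2.7, 1.2]
grip_width: 0.0074
gripper_force: 31.0
```

```bash
python3 -c "from h import *;st()"
```

```text
t 5.1 base mm 30.8 1.9 z 194.4 F(base) [ 4.9 -2.2  1.2] w 7.4 gf 31.0 Rb [[-1.0, 0.0, 0.005], [0.0, 1.0, -0.002], [-0.005, -0.002, -1.0]]
```

Emit:
{"api": "move_arm", "payload": {"motion": [[[0,0.31,0.02],[0,0,0]],[[0,0.31,0.05],[0,0,0]],[[0,0.3,0.08],[0,0,0]],[[0,0.29,0.11],[0,0,0]],[[0,0.28,0.14],[0,0,0]],[[0,0.26,0.17],[0,0,0]],[[0,0.24,0.2],[0,0,0]],[[0,0.22,0.22],[0,0,0]],[[0,0.2,0.24],[0,0,0]],[[0,0.17,0.26],[0,0,0]],[[0,0.14,0.28],[0,0,0]],[[0,0.11,0.29],[0,0,0]],[[0,0.08,0.3],[0,0,0]],[[0,0.05,0.31],[0,0,0]],[[0,0.02,0.31],[0,0,0]],[[0,0,0],[0,0,0]],[[0,0,0],[0,0,0]]]}}

```text
time_s: 6.8
position: [0.5697, 0.0288, 0.0431]
tool_rot: [[-0.993, 0.117, 0.001], [0.117, 0.993, -0.003], [-0.002, -0.003, -1.0]]
ft_force: [4.6, -12.4, 0.5]
grip_width: 0.0074
gripper_force: 32.6
```

```bash
python3 -c "from h import *;st()"
```

```text
t 6.8 base mm 30.8 149.5 z 43.1 F(base) [  6.  -11.8   0.5] w 7.4 gf 32.6 Rb [[-1.0, -0.0, 0.002], [-0.0, 1.0, -0.003], [-0.002, -0.003, -1.0]]
```

Emit:
{"api": "move_arm", "payload": {"motion": [[[0,0,0],[0,0,0]],[[0,0,0],[0,0,0]],[[0,0,0],[0,0,0]],[[0,0,-0.2],[0,0,0]],[[0,0,-0.4],[0,0,0]],[[0,0,-0.6],[0,0,0]],[[0,0,-0.6],[0,0,0]],[[0.5,-0.38,0],[0,0,0]],[[0.5,-0.38,0],[0,0,0]],[[0.5,-0.38,0],[0,0,0]],[[0.5,-0.38,0],[0,0,0]],[[0.54,-0.38,0],[0,0,0]],[[0,0,0],[0,0,0]],[[0,0,0],[0,0,0]]], "claw": 0.7}}

```text
time_s: 8.2
position: [0.4319, -0.0495, 0.1341]
tool_rot: [[-0.993, 0.118, 0.001], [0.118, 0.993, -0.0], [-0.001, -0.0, -1.0]]
ft_force: [-0.8, -0.1, -0.3]
grip_width: 0.0252
gripper_force: 0.0
```

```bash
python3 - <<'E'
from h import *;st()
from rig import viewer
import cv2
d=viewer.get_image("top");pickle.dump(d,open("pics/top1.pkl","wb"))
d2=viewer.get_image("scene")
a=cv2.resize(d["frame"][225:375,290:490,::-1],None,fx=3,fy=3);b=cv2.resize(d2["frame"][150:270,310:470,::-1],(600,450))
cv2.imwrite("pics/c1.png",cv2.resize(np.hstack([a,b]),(800,300)))
E
```

```text
t 8.2 base mm -96.8 55.6 z 134.1 F(base) [-0.8 -0.2 -0.3] w 25.2 gf 0.0 Rb [[-1.0, 0.001, 0.001], [0.001, 1.0, -0.0], [-0.001, -0.0, -1.0]]
```

View pics/c1.png

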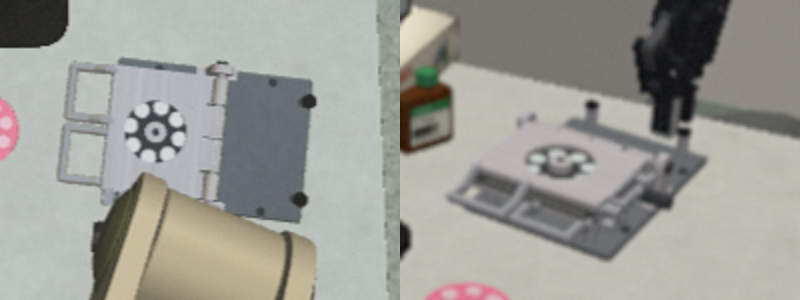

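Frame B lies closed on A, with the two handles side by side at crop (88,92) and (82,153). The hand is in the way of the knob. I'll straddle the knob and push.

Emit:
{"api": "move_arm", "payload": {"motion": [[[0,0,0.4],[0,0,0]],[[0,0,0.4],[0,0,0]],[[0,0,0.4],[0,0,0]],[[0,0,0.4],[0,0,0]],[[0,0,0.22],[0,0,0]],[[0,0,0],[0,0,0]],[[0,0.1,0],[0,0,0]],[[0,0.1,0],[0,0,0]],[[0,0.1,0],[0,0,0]],[[0,0.05,0],[0,0,0]],[[0,0.05,0],[0,0,0]],[[0,0.05,0],[0,0,0]],[[0,0.03,0],[0,0,0]],[[0,0,0],[0,0,0]],[[0,0,0],[0,0,0]]]}}

```text
time_s: 9.8
position: [0.4342, -0.0254, 0.0422]
tool_rot: [[-0.993, 0.117, -0.001], [0.117, 0.993, 0.0], [0.001, 0.0, -1.0]]
ft_force: [0.0, -0.3, -0.2]
grip_width: 0.0253
gripper_force: 0.0
```

```bash
python3 -c "from h import *;st()"
```

```text
t 9.8 base mm -97.4 79.9 z 42.2 F(base) [ 0.1 -0.3 -0.2] w 25.3 gf 0.0 Rb [[-1.0, -0.0, -0.001], [-0.0, 1.0, 0.0], [0.001, 0.0, -1.0]]
```

Emit:
{"api": "move_arm", "payload": {"motion": [[[0,0.03,0],[0,0,0]],[[0,0.03,0],[0,0,0]],[[0,0.02,0],[0,0,0]]]}}

```text
time_s: 10.1
position: [0.4347, -0.0217, 0.0422]
tool_rot: [[-0.993, 0.116, -0.001], [0.116, 0.993, -0.001], [0.001, -0.001, -1.0]]
ft_force: [-3.7, -8.8, -0.5]
grip_width: 0.0256
gripper_force: 4.7
```

```bash
python3 -c "from h import *;st()"
```

```text
t 10.1 base mm -97.3 83.5 z 42.2 F(base) [-2.6 -9.2 -0.5] w 25.6 gf 4.7 Rb [[-1.0, -0.0, -0.001], [-0.0, 1.0, -0.001], [0.001, -0.001, -1.0]]
```

Emit:
{"api": "move_arm", "payload": {"motion": [[[0,-0.06,0],[0,0,0]],[[0,0,-0.2],[0,0,0]],[[0,0,-0.5],[0,0,0]],[[0,0,-0.5],[0,0,0]],[[-0.33,0.34,0],[0,0,0]],[[-0.33,0.34,0],[0,0,0]],[[-0.33,0.34,0],[0,0,0]],[[-0.33,0.35,0],[0,0,0]],[[0,0,0],[0,0,0]],[[0,0,0],[0,0,0]]]}}

```text
time_s: 11.1
position: [0.5079, 0.036, 0.1027]
tool_rot: [[-0.993, 0.116, -0.0], [0.116, 0.993, 0.0], [0.0, 0.0, -1.0]]
ft_force: [0.5, -0.6, -0.2]
grip_width: 0.0253
gripper_force: 0.0
```

```bash
python3 - <<'E'
from h import *;st()
from rig import viewer
import cv2
d=viewer.get_image("top")
d2=viewer.get_image("scene")
a=cv2.resize(d["frame"][225:375,290:490,::-1],None,fx=3,fy=3);b=cv2.resize(d2["frame"][150:270,310:470,::-1],(600,450))
cv2.imwrite("pics/c2.png",cv2.resize(np.hstack([a,b]),(800,300)))
E
```

```text
t 11.1 base mm -31.4 149.4 z 102.7 F(base) [ 0.5 -0.5 -0.2] w 25.3 gf 0.0 Rb [[-1.0, -0.001, -0.0], [-0.001, 1.0, 0.0], [0.0, 0.0, -1.0]]
```

View pics/c2.png

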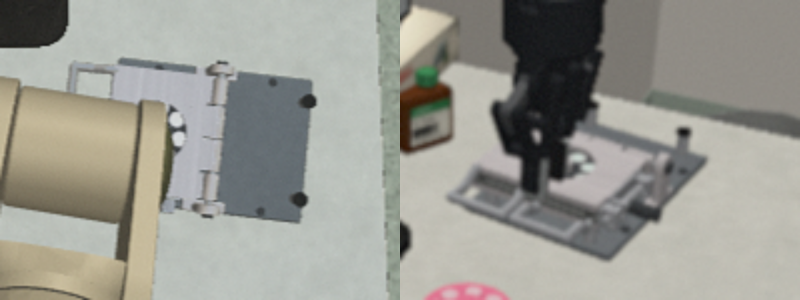

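```bash
python3 - <<'E'
from h import *
d=pickle.load(open("pics/scene0.pkl","rb"));c,s=np.cos(Q[2]),np.sin(Q[2])
for b in((-.094,.052),(-.094,.076),(-.09,0)):
    u,v=proj(d,[Q[0]+c*b[0]-s*b[1],Q[1]+s*b[0]+c*b[1],.045]);print(b,400+(u-310)*2.5,(v-150)*2.5)
E
```

```text
(-0.094, 0.052) 661.3765255057984 198.37537406143682
(-0.094, 0.076) 649.0142104892504 210.97427349337244
(-0.09, 0) 682.6269389930111 171.16030298203236
```

The knob shifted from (658,200) to (648,210), which matches the projected home position, so the bolt is home. Next I'll grip handle A and turn the pair over.

Emit:
{"api": "move_arm", "payload": {"motion": [[[0,0,0.4],[0,0,0]],[[0,0,0.4],[0,0,0]],[[0,0,0.3],[0,0,0]],[[0,0,0.08],[0,0,0]],[[0,0,0],[0,0,0]]]}}

```text
time_s: 11.7
position: [0.5078, 0.0354, 0.0433]
tool_rot: [[-0.993, 0.117, -0.001], [0.117, 0.993, 0.0], [0.001, 0.0, -1.0]]
ft_force: [-0.4, 0.5, 0.2]
grip_width: 0.0256
gripper_force: 0.0
```

Emit:
{"api": "move_arm", "payload": {"motion": [[[0,0,0],[0,0,0]],[[0,0,0],[0,0,0]],[[0,0,0],[0,0,0]],[[0,0,0],[0,0,0]]], "claw": 1, "force": 40}}

```text
time_s: 12.1
position: [0.5085, 0.036, 0.0441]
tool_rot: [[-0.993, 0.117, 0.001], [0.117, 0.993, 0.0], [-0.001, 0.0, -1.0]]
ft_force: [-0.3, 3.3, 6.0]
grip_width: 0.0072
gripper_force: 39.4
```

```bash
python3 -c "from h import *;st()"
```

```text
t 12.1 base mm -30.7 149.4 z 44.1 F(base) [-0.7  3.2  6. ] w 7.2 gf 39.4 Rb [[-1.0, -0.0, 0.001], [-0.0, 1.0, 0.0], [-0.001, 0.0, -1.0]]
```

Emit:
{"api": "move_arm", "payload": {"motion": [[[0,-0.02,-0.31],[0,0,0]],[[0,-0.05,-0.31],[0,0,0]],[[0,-0.08,-0.3],[0,0,0]],[[0,-0.11,-0.29],[0,0,0]],[[0,-0.14,-0.28],[0,0,0]],[[0,-0.17,-0.26],[0,0,0]],[[0,-0.2,-0.24],[0,0,0]],[[0,-0.22,-0.22],[0,0,0]],[[0,-0.24,-0.2],[0,0,0]],[[0,-0.26,-0.17],[0,0,0]],[[0,-0.28,-0.14],[0,0,0]],[[0,-0.29,-0.11],[0,0,0]],[[0,-0.3,-0.08],[0,0,0]],[[0,-0.31,-0.05],[0,0,0]],[[0,-0.31,-0.02],[0,0,0]]]}}

```text
time_s: 13.6
position: [0.4906, -0.1125, 0.1941]
tool_rot: [[-0.993, 0.116, 0.002], [0.116, 0.993, -0.001], [-0.002, -0.0, -1.0]]
ft_force: [-0.5, 1.8, -1.9]
grip_width: 0.0073
gripper_force: 39.8
```

```bash
python3 -c "from h import *;st()"
```

```text
t 13.6 base mm -31.2 -0.1 z 194.1 F(base) [-0.7  1.7 -1.9] w 7.3 gf 39.8 Rb [[-1.0, -0.0, 0.002], [-0.0, 1.0, -0.0], [-0.002, -0.0, -1.0]]
```

Emit:
{"api": "move_arm", "payload": {"motion": [[[0,-0.31,0.02],[0,0,0]],[[0,-0.31,0.05],[0,0,0]],[[0,-0.3,0.08],[0,0,0]],[[0,-0.29,0.11],[0,0,0]],[[0,-0.28,0.14],[0,0,0]],[[0,-0.26,0.17],[0,0,0]],[[0,-0.24,0.2],[0,0,0]],[[0,-0.22,0.22],[0,0,0]],[[0,-0.2,0.24],[0,0,0]],[[0,-0.17,0.26],[0,0,0]],[[0,-0.14,0.28],[0,0,0]],[[0,-0.11,0.29],[0,0,0]],[[0,-0.08,0.3],[0,0,0]],[[0,-0.05,0.31],[0,0,0]],[[0,-0.02,0.31],[0,0,0]],[[0,0,0.02],[0,0,0]],[[0,0,0],[0,0,0]],[[0,0,0],[0,0,0]]]}}

```text
time_s: 15.4
position: [0.4737, -0.26, 0.042]
tool_rot: [[-0.993, 0.116, 0.001], [0.116, 0.993, 0.0], [-0.001, 0.0, -1.0]]
ft_force: [-1.2, 3.8, 1.1]
grip_width: 0.0071
gripper_force: 43.8
```

```bash
python3 -c "from h import *;st()"
```

```text
t 15.4 base mm -30.8 -148.6 z 42.0 F(base) [-1.6  3.7  1.1] w 7.1 gf 43.8 Rb [[-1.0, -0.0, 0.001], [-0.0, 1.0, 0.0], [-0.001, 0.0, -1.0]]
```

Emit:
{"api": "move_arm", "payload": {"motion": [[[0,0,0],[0,0,0]],[[0,0,0],[0,0,0]],[[0,0,0],[0,0,0]],[[0,0,-0.2],[0,0,0]],[[0,0,-0.5],[0,0,0]],[[0,0,-0.5],[0,0,0]],[[0.33,0.36,0],[0,0,0]],[[0.33,0.36,0],[0,0,0]],[[0.33,0.36,0],[0,0,0]],[[0.34,0.36,0],[0,0,0]],[[0,0,0],[0,0,0]],[[0,0,0],[0,0,0]]], "claw": 0.73}}

```text
time_s: 16.6
position: [0.4162, -0.1813, 0.1031]
tool_rot: [[-0.993, 0.116, 0.001], [0.116, 0.993, -0.001], [-0.002, -0.001, -1.0]]
ft_force: [1.3, -1.1, 0.2]
grip_width: 0.0231
gripper_force: 0.0
```

```bash
python3 - <<'E'
from h import *;st()
from rig import viewer
import cv2
d=viewer.get_image("top")
d2=viewer.get_image("scene")
a=cv2.resize(d["frame"][225:375,290:490,::-1],None,fx=3,fy=3);b=cv2.resize(d2["frame"][150:270,310:470,::-1],(600,450))
cv2.imwrite("pics/c3.png",cv2.resize(np.hstack([a,b]),(800,300)))
E
```

```text
t 16.6 base mm -97.0 -77.1 z 103.1 F(base) [ 1.4 -0.9  0.2] w 23.1 gf 0.0 Rb [[-1.0, -0.0, 0.002], [-0.0, 1.0, -0.001], [-0.002, -0.001, -1.0]]
```

View pics/c3.png

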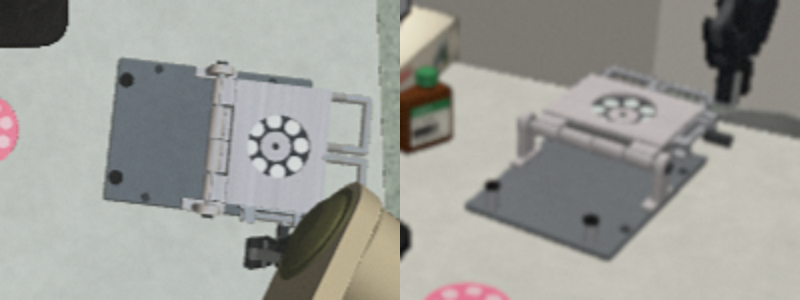

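The pair lies on the right with the wheel's back showing through at crop (277,146), and the knob shows at scene crop (718,138). Next I'll draw the bolt back.

Emit:
{"api": "move_arm", "payload": {"motion": [[[0,0.02,0.4],[0,0,0]],[[0,0,0.4],[0,0,0]],[[0,0,0.3],[0,0,0]],[[0,0,0.1],[0,0,0]],[[0,0,0],[0,0,0]],[[0,0.1,0],[0,0,0]],[[0,0.1,0],[0,0,0]],[[0,0.1,0],[0,0,0]],[[0,0.1,0],[0,0,0]],[[0,0.06,0],[0,0,0]],[[0,0.04,0],[0,0,0]],[[0,0,0],[0,0,0]],[[0,0,0],[0,0,0]]]}}

```text
time_s: 18.0
position: [0.4185, -0.1548, 0.0422]
tool_rot: [[-0.993, 0.117, -0.001], [0.117, 0.993, 0.001], [0.001, 0.001, -1.0]]
ft_force: [-1.6, 0.8, 0.5]
grip_width: 0.0233
gripper_force: 0.0
```

```bash
python3 -c "from h import *;st()"
```

```text
t 18.0 base mm -97.8 -50.5 z 42.2 F(base) [-1.6  0.6  0.5] w 23.3 gf 0.0 Rb [[-1.0, -0.0, -0.001], [-0.0, 1.0, 0.001], [0.001, 0.001, -1.0]]
```

Emit:
{"api": "move_arm", "payload": {"motion": [[[0,0.03,0],[0,0,0]],[[0,0.03,0],[0,0,0]],[[0,0.02,0],[0,0,0]],[[0,0,0],[0,0,0]]]}}

```text
time_s: 18.4
position: [0.4192, -0.1509, 0.0423]
tool_rot: [[-0.993, 0.117, -0.0], [0.117, 0.993, 0.0], [0.0, 0.0, -1.0]]
ft_force: [-0.2, -0.1, 0.8]
grip_width: 0.0231
gripper_force: 0.2
```

```bash
python3 -c "from h import *;st()"
```

```text
t 18.4 base mm -97.7 -46.6 z 42.3 F(base) [-0.2 -0.2  0.8] w 23.1 gf 0.2 Rb [[-1.0, -0.0, -0.0], [-0.0, 1.0, 0.0], [0.0, 0.0, -1.0]]
```

Emit:
{"api": "move_arm", "payload": {"motion": [[[0,0.02,0],[0,0,0]],[[0,0.02,0],[0,0,0]],[[0,0,0],[0,0,0]]]}}

```text
time_s: 18.7
position: [0.4194, -0.1501, 0.0423]
tool_rot: [[-0.993, 0.116, -0.0], [0.116, 0.993, -0.002], [0.0, -0.002, -1.0]]
ft_force: [-4.8, -8.3, -2.1]
grip_width: 0.0231
gripper_force: 4.7
```

```bash
python3 -c "from h import *;st()"
```

```text
t 18.7 base mm -97.6 -45.8 z 42.3 F(base) [-3.8 -8.8 -2.1] w 23.1 gf 4.7 Rb [[-1.0, -0.001, -0.0], [-0.001, 1.0, -0.002], [0.0, -0.002, -1.0]]
```

Emit:
{"api": "move_arm", "payload": {"motion": [[[0,-0.04,0],[0,0,0]],[[0,0,-0.2],[0,0,0]],[[0,0,-0.5],[0,0,0]],[[0,0,-0.5],[0,0,0]],[[-0.33,-0.51,0],[0,0,0]],[[-0.33,-0.51,0],[0,0,0]],[[-0.33,-0.51,0],[0,0,0]],[[-0.33,-0.51,0],[0,0,0]],[[0,0,0],[0,0,0]],[[0,0,0],[0,0,0]]]}}

```text
time_s: 19.7
position: [0.4727, -0.2597, 0.1026]
tool_rot: [[-0.993, 0.117, -0.0], [0.117, 0.993, 0.001], [0.0, 0.001, -1.0]]
ft_force: [0.5, 1.3, 0.6]
grip_width: 0.0228
gripper_force: 0.0
```

```bash
python3 -c "from h import *;st()"
```

```text
t 19.7 base mm -31.8 -148.4 z 102.6 F(base) [0.4 1.3 0.6] w 22.8 gf 0.0 Rb [[-1.0, 0.0, -0.0], [0.0, 1.0, 0.001], [0.0, 0.001, -1.0]]
```

Emit:
{"api": "move_arm", "payload": {"motion": [[[0,0,0.4],[0,0,0]],[[0,0,0.4],[0,0,0]],[[0,0,0.3],[0,0,0]],[[0,0,0.08],[0,0,0]],[[0,0,0],[0,0,0]]]}}

```text
time_s: 20.2
position: [0.4726, -0.2592, 0.0435]
tool_rot: [[-0.993, 0.116, -0.001], [0.116, 0.993, 0.001], [0.001, 0.001, -1.0]]
ft_force: [-0.2, -0.5, -0.2]
grip_width: 0.0233
gripper_force: 0.0
```

Emit:
{"api": "move_arm", "payload": {"motion": [[[0,0,0],[0,0,0]],[[0,0,0],[0,0,0]],[[0,0,0],[0,0,0]],[[0,0,0],[0,0,0]]], "claw": 1, "force": 30}}

```text
time_s: 20.6
position: [0.4731, -0.2599, 0.0442]
tool_rot: [[-0.993, 0.117, 0.001], [0.117, 0.993, -0.0], [-0.001, -0.0, -1.0]]
ft_force: [-0.3, 2.7, 7.2]
grip_width: 0.0077
gripper_force: 29.6
```

```bash
python3 -c "from h import *;st()"
```

```text
t 20.6 base mm -31.3 -148.6 z 44.2 F(base) [-0.6  2.6  7.2] w 7.7 gf 29.6 Rb [[-1.0, -0.0, 0.001], [-0.0, 1.0, -0.0], [-0.001, -0.0, -1.0]]
```

Emit:
{"api": "move_arm", "payload": {"motion": [[[0,0.01,-0.15],[0,0,0]],[[0,0.01,-0.16],[0,0,0]],[[0,0.05,-0.31],[0,0,0]],[[0,0.08,-0.3],[0,0,0]],[[0,0.11,-0.29],[0,0,0]],[[0,0,0],[0,0,0]]]}}

```text
time_s: 21.2
position: [0.4746, -0.2474, 0.1057]
tool_rot: [[-0.993, 0.116, 0.002], [0.116, 0.993, -0.002], [-0.002, -0.002, -1.0]]
ft_force: [-0.5, -2.2, -0.3]
grip_width: 0.0076
gripper_force: 29.5
```

```bash
python3 - <<'E'
from h import *;st()
from rig import viewer
import cv2
d=viewer.get_image("top")
d2=viewer.get_image("scene")
a=cv2.resize(d["frame"][225:375,290:490,::-1],None,fx=3,fy=3);b=cv2.resize(d2["frame"][150:270,310:470,::-1],(600,450))
cv2.imwrite("pics/c4.png",cv2.resize(np.hstack([a,b]),(800,300)))
E
```

```text
t 21.2 base mm -31.3 -135.9 z 105.7 F(base) [-0.3 -2.3 -0.3] w 7.6 gf 29.5 Rb [[-1.0, -0.001, 0.002], [-0.001, 1.0, -0.002], [-0.002, -0.002, -1.0]]
```

View pics/c4.png

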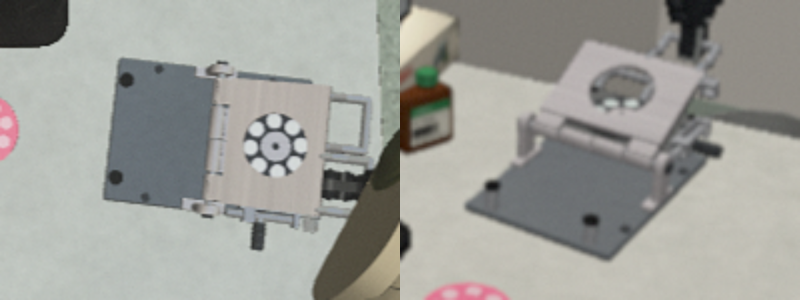

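Frame A is rising alone. Handle B at crop (350,125) and the knob at (258,235), in its drawn position, stay down, and the wheel stays in B.

Emit:
{"api": "move_arm", "payload": {"motion": [[[0,0.14,-0.28],[0,0,0]],[[0,0.17,-0.26],[0,0,0]],[[0,0.2,-0.24],[0,0,0]],[[0,0.22,-0.22],[0,0,0]],[[0,0.24,-0.2],[0,0,0]],[[0,0.26,-0.17],[0,0,0]],[[0,0.28,-0.14],[0,0,0]],[[0,0.29,-0.11],[0,0,0]],[[0,0.3,-0.08],[0,0,0]],[[0,0.31,-0.05],[0,0,0]],[[0,0.31,-0.02],[0,0,0]]]}}

```text
time_s: 22.4
position: [0.491, -0.1125, 0.1936]
tool_rot: [[-0.993, 0.117, 0.003], [0.117, 0.993, -0.002], [-0.003, -0.002, -1.0]]
ft_force: [1.1, -2.3, 4.9]
grip_width: 0.0073
gripper_force: 31.4
```

Emit:
{"api": "move_arm", "payload": {"motion": [[[0,0.31,0.02],[0,0,0]],[[0,0.31,0.05],[0,0,0]],[[0,0.3,0.08],[0,0,0]],[[0,0.29,0.11],[0,0,0]],[[0,0.28,0.14],[0,0,0]],[[0,0.26,0.17],[0,0,0]],[[0,0.24,0.2],[0,0,0]],[[0,0.22,0.22],[0,0,0]],[[0,0.2,0.24],[0,0,0]],[[0,0.17,0.26],[0,0,0]],[[0,0.14,0.28],[0,0,0]],[[0,0.11,0.29],[0,0,0]],[[0,0.08,0.3],[0,0,0]],[[0,0.05,0.31],[0,0,0]],[[0,0.02,0.31],[0,0,0]],[[0,0,0],[0,0,0]],[[0,0,0],[0,0,0]]]}}

```text
time_s: 24.1
position: [0.5075, 0.0361, 0.0426]
tool_rot: [[-0.993, 0.117, -0.001], [0.117, 0.993, 0.0], [0.001, 0.0, -1.0]]
ft_force: [4.0, 0.2, -1.9]
grip_width: 0.0078
gripper_force: 33.3
```

```bash
python3 -c "from h import *;st()"
```

```text
t 24.1 base mm -31.7 149.5 z 42.6 F(base) [ 4.   0.7 -1.9] w 7.8 gf 33.3 Rb [[-1.0, 0.0, -0.001], [0.0, 1.0, 0.0], [0.001, 0.0, -1.0]]
```

Now I'll release, retreat upward, and back off toward the robot.

Emit:
{"api": "move_arm", "payload": {"motion": [[[0,0,0],[0,0,0]],[[0,0,0],[0,0,0]],[[0,0,0],[0,0,0]],[[0,0,-0.2],[0,0,0]],[[0,0,-0.5],[0,0,0]],[[0,0,-0.6],[0,0,0]],[[0,0,-0.6],[0,0,0]],[[0,0,-0.6],[0,0,0]],[[0.2,0.6,-0.4],[0,0,0]],[[0.2,0.7,0],[0,0,0]],[[0.2,0.7,0],[0,0,0]],[[0.2,0.7,0],[0,0,0]],[[0.2,0.7,0],[0,0,0]],[[0,0.5,0],[0,0,0]],[[0,0,0],[0,0,0]],[[0,0,0],[0,0,0]]], "claw": 0.7}}

```text
time_s: 25.7
position: [0.4804, 0.2353, 0.1887]
tool_rot: [[-0.993, 0.116, 0.0], [0.116, 0.993, -0.0], [-0.0, -0.0, -1.0]]
ft_force: [0.1, -0.2, 0.1]
grip_width: 0.0257
gripper_force: 0.0
```

```bash
python3 - <<'E'
from h import *;st()
from rig import viewer
import cv2
d=viewer.get_image("top")
d2=viewer.get_image("scene")
a=cv2.resize(d["frame"][225:375,290:490,::-1],None,fx=3,fy=3);b=cv2.resize(d2["frame"][150:270,310:470,::-1],(600,450))
cv2.imwrite("pics/c5.png",cv2.resize(np.hstack([a,b]),(800,300)))
E
```

```text
t 25.7 base mm -81.9 344.2 z 188.7 F(base) [ 0.1 -0.2  0.1] w 25.7 gf 0.0 Rb [[-1.0, -0.001, 0.0], [-0.001, 1.0, -0.0], [-0.0, -0.0, -1.0]]
```

View pics/c5.png

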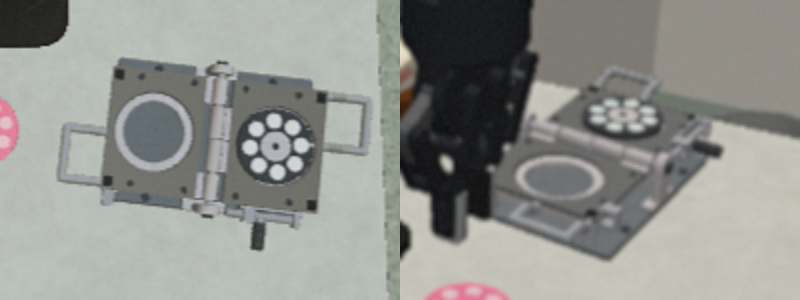

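Both frames lie flat and open. The wheel sits hub down in B's nest at crop (276,146), nest A is empty at (153,132), and the knob is drawn back at (258,236). I'm handing the job in.

```bash
python3 -c "
from rig import env
print(env.close_job())"
```

```text
the job is handed in; nothing more can be done
None
```

I turned the wheel over and handed the job in at about 26 s; the final pictures show it hub down in frame B's nest, both frames flat and open and the bolt drawn back, but the hand-in returned no verdict.

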